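# Lay two camshafts in their fitted case and snap the lid shut

## Robot

A 7-joint arm with a two-finger parallel gripper is mounted at the origin on the work surface. World frame = base frame: x ahead of the robot, y to its left, z up, the work surface at z = 0. Lengths are in m, angles in rad, forces in N, time in s.
With the tool pointing down it reaches from about 0.425 to 0.825 m from the base axis. Payload 3.6 kg.
Tool frame: the origin (TCP) lies midway between the tips of the shut fingers; the grasp point (between the pads) lies 19 mm behind it; z points along the fingers, y is the line along which they close (so a half turn about z gives the same grasp; the last joint's range is limited). The gripper opens to 93 mm and grips with 3 to 60 N. Pads are 15 mm wide; open, the fingers measure 128 mm over their backs; the gripper's body (75 mm by 188 mm) begins 65 mm behind the grasp point.
Start: joints at [1.296, 0.615, -0.013, 1.423, 0.008, 1.103, -0.04], TCP at [0.159, -0.63, 0.191] pointing down, gripper open.
Joint ranges: [-3.12, 3.12], [-0.3, 2.06], [-1.34, 1.32], [0.26, 2.42], [-1.36, 4.5], [0.01, 1.98], [-2.84, 2.84]. Speed limits (rad/s): [2.79, 2.79, 3.14, 3.14, 3.14, 3.14, 3.14].

## Interface

Orientations are given as a unit quaternion [x, y, z, w].
In Python, from cell import manip, viewer gives the robot as it stands. The module is installed in compiled form; this text tells all that it offers. Calls block until the motion is done:
- manip.move_ptp(position, orientation): joint-space move of the TCP to a pose.
- manip.movel(position, speed=0.15, frame=None, guard=None): straight line of the TCP; frame=None keeps the orientation; speed is the mean speed in m/s. With guard (N) it stops when the force on the tool has changed by that much, and returns True; else False.
- manip.set_joints(angles): joint-space move.
- manip.open_jaws() and manip.grab(squeeze=None): open the fingers fully, or close them until they stop; squeeze is the grip in N (None keeps the last).
- manip.pause(seconds).
- manip.solve_ik(position, orientation): joint angles nearest the present ones, or None.
- manip.state(): the state.
- viewer.read_camera(name): name is "scene" or "top" or "wrist"; returns (picture, depth): 420x560x3 uint8, blue, green, red; 420x560 float32, m along the optical axis (not along the pixel's ray), 0 where there is no reading.
- viewer.camera_info(name): a dict with "K" (3x3 intrinsics, pixels), "world_to_cam" (4x4, takes a point from world to camera coordinates). Camera axes: x right, y up, looking along -z (the intrinsics and any distortion apply to the point x, -y, -z); pixel columns grow to the right and rows downward; lengths in m; the calibration is good to about 2 mm. A picture is of the moment at which its call begins: read the wrist's pose just before it. camera_info takes no time and is no camera call; for the wrist camera it gives the pose at the moment of the call.
A pose or a line that the arm cannot do raises manip.Unreachable and nothing moves.
- manip.job_done(): hands the job in; it is judged then, once.
The state is a dict: "t": time; "joint_pos": joint angles; "qd": joint speeds; "effort": joint torques, N m; "position": TCP position; "ee_rot": TCP orientation; "wrist_force": force on the tool from outside, world axes, zero at the start; "torque": the same for the moment, N m; "width": finger opening in m; "finger_force": force on a finger pad.
Only numpy, scipy, OpenCV 4.12 (cv2) and the standard library are available. Lean on these libraries where they do the work, as an engineer would, in place of code of your own. Each camera call takes 0.05 s, during which the arm holds its last target. There are 200 camera calls.

## Task

The bearing caps are off: lift both camshafts out of the tilted cylinder head and lay them flat in the open camshaft case, without dropping them and both the same way round, with each sprocket flange down in its narrow slot at the case's left-hand end (seen from the robot). The camshaft with the fat drum on its tail goes in the front bay, which has the deep pocket for the drum, and the plain-tailed one goes in the rear bay next to the lid hinge. When both lie fully home, close the lid and press its front edge down until the clip snaps and holds it shut; leave the other things on the bench where they are.

Things in the scene. Friction and masses are not known exactly. Their poses are not given: they have to be found in the camera images.
- exhaust_cam: steel exhaust camshaft, 157 mm long, 0.37 to 0.6 kg; on its tail (-y) a fat drum 34 mm in diameter, y -60 to -80, and a stub to -84. Own y runs along the axis to the flange; origin on the axis, in the middle of a plain barrel 20 mm in diameter, y -22 to 22: grip it there. Outside the barrel on both sides a lobe (|y| 22 to 36, nose 20 mm off the axis) and a journal 24 mm in diameter (to |y| 60)
- intake_cam: steel intake camshaft, 137 mm long, 0.32 to 0.52 kg, the same as the exhaust camshaft (same axes, origin, barrel, lobes, journals and flange) but for its tail, which is only a thin stub 18 mm in diameter, y -60 to -64
- exhaust_cam_flange (a point): centre of the exhaust camshaft's sprocket flange: a thin disc 44 mm in diameter, own y 60 to 67 mm (centre 63.5), followed by a nub to y 73
- intake_cam_flange (a point): centre of the intake camshaft's sprocket flange: the same disc, own y 60 to 67 mm, nub to y 73
- head: dark finned cylinder head in a grey tilting stand (base 200 x 270 mm), fixed. Origin on the bench under its middle; own y along the camshafts, flanges (+y) towards the robot. The head is rolled 35 degrees about y, so that its cam deck faces the middle of the bench: deck normal (-0.574, 0, 0.819) in this frame. Stand uprights, 106 mm either side (y), are 138 mm high; the casting's top about 170 mm
- head_exhaust (a point): middle of the exhaust camshaft's place in the head: lower side, nearer the middle of the bench, on the axis of its two open half-shell bearings (16 mm wide, 49 mm either side, as high as the axis), 116 mm above the bench (the head's axes). Measured along the deck normal the flat deck is 16 mm below both shaft axes, with nothing higher between the bearings
- head_intake (a point): middle of the intake camshaft's place in the head: higher side, 70 mm up the deck from the other, 156 mm above the bench (the head's axes). Because of the throttle body beside it a gripper held upright does not fit here: come in along the deck normal, tool tilted about 35 degrees
- throttle_mouth (a point): centre of the bell mouth of the throttle body, a fixed upright tube 50 mm in diameter (mouth 58 mm) that stands parallel to the deck normal on the head's higher side. Its axis is 80 mm from the intake camshaft's axis, its mouth is 52 mm higher than that axis along the normal, and about 245 mm above the bench (the head's axes)
- case: grey case fixed to the bench, 183 mm deep (x), 192 long (y), base 55 high, 4 mm walls and floor, dark insert. Origin on the bench under its centre; x points to the lid hinge, away from the robot, y to its left end. Two bays along y, each with two V cradles (45 degree flanks, 18 mm wide, 50 mm high) 49 mm either side of its middle; between the cradles it is open to the floor, room for the fingers
- front_bay (a point): where the exhaust camshaft's origin comes when fully home, 48 mm above the bench (the case's axes). At the left (+y) end of both bays, 58 to 69 mm from this point, is a slot 11 mm wide for the 7 mm flange (2 mm play each way), then a rest 37 mm high; at the right end this bay has a deep pocket for the drum. A shaft the wrong way round, or with its flange on the slot's edge, stands proud
- rear_bay (a point): where the intake camshaft's origin comes when fully home, 48 mm above the bench (the case's axes), 66 mm behind the front bay, 75 mm in front of the hinge; a rest 37 mm high at its right end leaves no room for the drum. The upright lid behind is close to the body of a gripper held vertically and closing across the bay: centre it with care, lean the tool towards the robot, or open the lid further
- lid_hinge (a point): middle of the lid's hinge axis (the case's y), on top of the rear wall, 55 mm above the bench (the case's axes)
- lid_edge (a point): where to press: on the lid's outer face (its top when shut), on the middle line, 15 mm from the front edge and 168 mm from the hinge along the lid; the outer face is 26 mm outside the rim plane, which passes through the hinge. 81 mm above the bench when shut
- lid (a joint): lid angle, rad: 0 shut, 1.57 upright, 2.1 limit. Lid 183 x 192 mm, 26 deep, 0.22 kg, stiff hinge: it stays at any angle; about 2 N at the edge swing it. At about 0.055 it rests on the sprung clip (in the middle of the front wall, 50 mm wide, 12 mm proud, 71 mm high); about 10 N at lid_edge snap it past to 0, where the clip holds it
- bottle: white bottle, 58 mm in diameter, 150 mm high, standing on the bench; a bystander. Origin under its centre
- cap_bridge: aluminium bearing cap bridge lying on the bench, 116 x 52 x 16 mm; a bystander. Origin under its centre
- wrench: steel wrench, 170 mm long, lying on the bench; a bystander. Origin under its middle
Mind the look-alikes: they are no part of the job. What is shaped like the exhaust_cam but black is not meant.

How it is judged:
On the way:
1. both camshafts lie home in their bays, let go, with the lid still open (x of exhaust_cam in the frame of front_bay between -0.004 and 0.004 m and y of exhaust_cam in the frame of front_bay between -0.005 and 0.005 m and z of exhaust_cam in the frame of front_bay between -0.003 and 0.003 m and y of exhaust_cam_flange in the frame of front_bay above 0.05 m and angle between the y axis of each of exhaust_cam, intake_cam and the y axis of case, either way round below 0.06 rad and x of intake_cam in the frame of rear_bay between -0.004 and 0.004 m and y of intake_cam in the frame of rear_bay between -0.005 and 0.005 m and z of intake_cam in the frame of rear_bay between -0.003 and 0.003 m and y of intake_cam_flange in the frame of rear_bay above 0.05 m and contact force between the fingers and exhaust_cam below 0.1 N and contact force between the fingers and intake_cam below 0.1 N and value of joint lid above 0.3 rad), for 0.1 s.
At the end, for the whole second after the job is handed in: the drum-tailed camshaft lies in the front bay, the plain one in the rear bay: within 4 mm across, 5 mm along and 3 mm in height of home, parallel within 0.06 rad, flanges at the left-hand (+y) end, at rest (below 0.02 m/s), and the lid is snapped shut (below 0.025 rad) (x of exhaust_cam in the frame of front_bay between -0.004 and 0.004 m and y of exhaust_cam in the frame of front_bay between -0.005 and 0.005 m and z of exhaust_cam in the frame of front_bay between -0.003 and 0.003 m and y of exhaust_cam_flange in the frame of front_bay above 0.05 m and angle between the y axis of each of exhaust_cam, intake_cam and the y axis of case, either way round below 0.06 rad and x of intake_cam in the frame of rear_bay between -0.004 and 0.004 m and y of intake_cam in the frame of rear_bay between -0.005 and 0.005 m and z of intake_cam in the frame of rear_bay between -0.003 and 0.003 m and y of intake_cam_flange in the frame of rear_bay above 0.05 m and linear speed of each of exhaust_cam, intake_cam below 0.02 m/s and value of joint lid below 0.025 rad); the robot touches nothing.
It fails at once if a bystander (bottle, cap bridge or wrench) moved more than 30 mm (distance of any of bottle, cap_bridge, wrench from where it was at the start of the episode above 0.03 m).
It fails at once if the exhaust camshaft dropped (moving faster than 0.5 m/s with nothing touching it, a fall of about 13 mm) (linear speed of exhaust_cam above 0.5 m/s and contact force between exhaust_cam and anything else below 0.01 N).
It fails at once if the intake camshaft dropped (moving faster than 0.5 m/s with nothing touching it, a fall of about 13 mm) (linear speed of intake_cam above 0.5 m/s and contact force between intake_cam and anything else below 0.01 N).
It also fails if it takes over 72 s, if anything falls off the work surface, if the arm or the gripper's body presses on something with over 40 N, if the wrist force passes 120 N, or if a joint passes its speed limit or range.

## Working session

There is one attempt and no reset: what is moved stays moved. The work goes in short steps, each a Python script; the robot and the scene stay as the last script left them, time stands still between calls to the robot, and variables do not carry over. Pictures are saved under pics/ and viewed, at most 10 in all, crops included, and the job is handed in when it is done.

```bash
mkdir -p pics
python3 - <<'E'
from cell import manip, viewer
import cv2,numpy as np
s=manip.state(); print(s['t'],s['position'],s['ee_rot'],s['width'])
for n in ["scene","top"]:
    im,d=viewer.read_camera(n); cv2.imwrite(f"pics/{n}0.png",im); np.savez(f"{n}0.npz",im=im,d=d,**viewer.camera_info(n))
    print(n,viewer.camera_info(n), (d>0).mean())
E
```

```text
0.0 [ 0.15920966 -0.62930937  0.19029588] [ 9.92332857e-01  1.23587486e-01 -1.76054854e-04 -1.26593720e-03] 0.09283104863539576
scene {'K': array([[475.22475633,   0.        , 277.95310757],
       [  0.        , 475.22475633, 205.09406   ],
       [  0.        ,   0.        ,   1.        ]]), 'world_to_cam': array([[-0.89985122,  0.43562364,  0.02235704,  0.52298003],
       [-0.27805834, -0.61235636,  0.74006976,  0.06419471],
       [ 0.33608235,  0.65973611,  0.6721584 , -1.56415985],
       [ 0.        ,  0.        ,  0.        ,  1.        ]])} 0.9959183673469387
top {'K': array([[407.87326373,   0.        , 282.70296214],
       [  0.        , 407.87326373, 211.27057584],
       [  0.        ,   0.        ,   1.        ]]), 'world_to_cam': array([[ 0.00278228, -0.99948836,  0.03186356,  0.03229815],
       [ 0.99791791,  0.00482829,  0.06431582, -0.5997477 ],
       [-0.06443676,  0.03161828,  0.99742077, -1.17999242],
       [ 0.        ,  0.        ,  0.        ,  1.        ]])} 0.995765306122449
```

View pics/scene0.png

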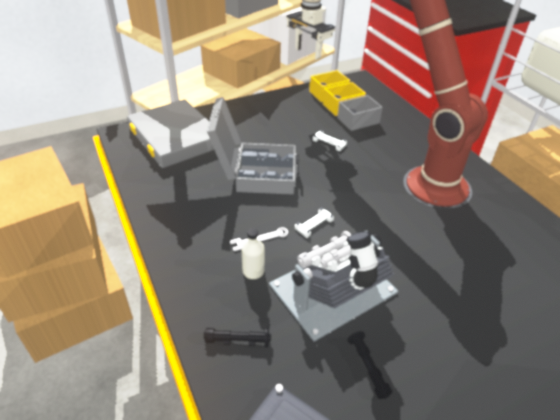

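View pics/top0.png

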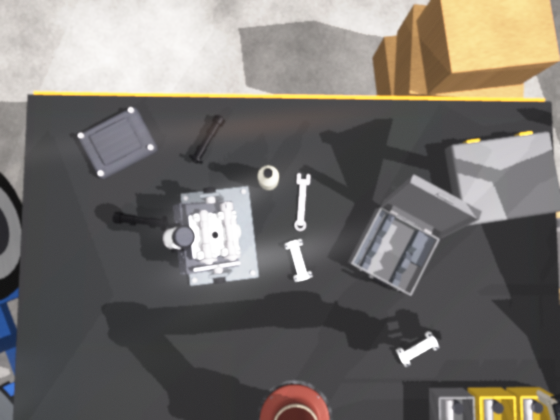

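The scene view shows the head with both shafts at about (335,265), the case at (265,165), and black decoy shafts at (237,337) and (370,365). In the top view the head is at (215,238), the case at (400,240) with its lid upright at (440,205), the bottle at (268,177), the wrench at (302,200) and the cap bridge at either (298,260) or (417,348). Next I need the coarse geometry from depth.

```bash
cat > geo.py <<'E'
import numpy as np, cv2
def cloud(d,K,T):
    v,u=np.mgrid[:d.shape[0],:d.shape[1]]
    pc=np.stack([(u-K[0,2])/K[0,0]*d,-(v-K[1,2])/K[1,1]*d,-d],-1)
    R,t=T[:3,:3],T[:3,3]
    return (pc-t)@R
def project(P,K,T):
    c=np.atleast_2d(P)@T[:3,:3].T+T[:3,3]
    return np.stack([K[0,0]*c[:,0]/-c[:,2]+K[0,2],K[1,2]-K[1,1]*c[:,1]/-c[:,2]],1)
E
python3 - <<'E'
import numpy as np,cv2
from geo import *
for n in ["scene","top"]:
    f=np.load(f"{n}0.npz"); P=cloud(f['d'],f['K'],f['world_to_cam'])
    z=P[...,2]
    print(n,'bench z med', np.median(z[np.abs(z)<.02]), np.std(z[np.abs(z)<.01]))
    if n=='top':
        np.set_printoptions(precision=3,suppress=True,linewidth=200)
        print(z[180:300:6,170:265:6]); print(z[170:300:6,345:485:6])
        # case: rim points
        m=np.zeros(z.shape,bool); m[175:300,340:490]=1
        mm=(m&(z>.045)&(z<.062)).astype(np.uint8)
        pts=P[mm>0][:,:2].astype(np.float32); r=cv2.minAreaRect(pts); print(r, cv2.boxPoints(r))
        m[:]=0; m[180:290,170:262]=1
        mm=(m&(z>.006)&(z<.02)); print(np.histogram(z[m],bins=np.arange(-.01,.27,.01)))
        pts=P[m&(z>.006)&(z<.25)][:,:2].astype(np.float32); r=cv2.minAreaRect(pts); print(r)
    im=f['im']
    x0,x1,y0,y1=(160,270,175,295) if n=='top' else (260,400,220,340)
    a=cv2.resize(im[y0:y1,x0:x1],None,fx=4,fy=4,interpolation=cv2.INTER_CUBIC)
    x0,x1,y0,y1=(340,490,170,300) if n=='top' else (200,310,90,200)
    cv2.imwrite(f"pics/{n}_head.png",a)
E
```

```text
scene bench z med -0.00038927503088042855 0.002562954775209811
top bench z med 0.001317905308827426 0.0025111700463310697
[[-0.001 -0.001  0.002  0.002 -0.002 -0.001 -0.002  0.004  0.001  0.006 -0.003 -0.003 -0.001  0.002 -0.003  0.097]
 [-0.    -0.    -0.001 -0.001  0.003  0.003  0.     0.     0.001  0.    -0.002  0.001 -0.    -0.001  0.003  0.002]
 [ 0.004  0.003  0.002  0.    -0.001  0.009  0.136  0.136  0.009  0.01   0.011  0.008  0.018  0.012 -0.    -0.001]
 [ 0.     0.003  0.01   0.013  0.012  0.126  0.131  0.129  0.082  0.009  0.012  0.008  0.007  0.008 -0.001 -0.001]
 [ 0.003 -0.001  0.142  0.132  0.147  0.134  0.123  0.116  0.102  0.133  0.128  0.013  0.011  0.011  0.001 -0.   ]
 [ 0.001  0.116  0.144  0.154  0.148  0.135  0.124  0.113  0.106  0.134  0.123  0.014  0.012  0.013  0.004  0.002]
 [ 0.006  0.115  0.145  0.159  0.17   0.168  0.164  0.124  0.13   0.126  0.129  0.012  0.014  0.01  -0.    -0.009]
 [-0.001  0.122  0.148  0.164  0.155  0.166  0.175  0.128  0.117  0.127  0.132  0.011  0.011  0.009 -0.003  0.005]
 [ 0.214  0.258  0.244  0.238  0.157  0.151  0.163  0.127 
[... 5063 characters left out ...]
 0.002  0.006  0.001]]
((0.5664235949516296, -0.37125304341316223), (0.25065797567367554, 0.472321093082428), 41.16403579711914) [[ 0.317 -0.276]
 [ 0.628 -0.632]
 [ 0.816 -0.467]
 [ 0.505 -0.111]]
(array([ 953, 2676, 1575,   12,    9,    8,   15,   59,   57,  152,  106,  221,  443,  965,  736,  452,  379,  496,  155,    3,    2,    4,   49,   67,  131,  177,  163,   18]), array([-0.01,  0.  ,  0.01,  0.02,  0.03,  0.04,  0.05,  0.06,  0.07,  0.08,  0.09,  0.1 ,  0.11,  0.12,  0.13,  0.14,  0.15,  0.16,  0.17,  0.18,  0.19,  0.2 ,  0.21,  0.22,  0.23,  0.24,  0.25,
        0.26,  0.27]))
((0.5326746702194214, 0.23169100284576416), (0.26872679591178894, 0.3210088312625885), 89.84674072265625)
```

Run:
```python
import numpy as np,cv2
from geo import *
from cell import manip,viewer
from scipy.spatial.transform import Rotation as R
np.set_printoptions(precision=4,suppress=True)
f=np.load("top0.npz"); K,T=f['K'],f['world_to_cam']; P=cloud(f['d'],K,T); z=P[...,2]
def ray(u,v,h):
    Rm,t=T[:3,:3],T[:3,3]; c=-Rm.T@t; d=Rm.T@np.array([(u-K[0,2])/K[0,0],-(v-K[1,2])/K[1,1],-1]); return c+d*(h-c[2])/d[2]
for uv in [(351,263),(411,295),(388,205),(440,236)]: print(uv,ray(*uv,.055))
m=np.zeros(z.shape,np.uint8); m[180:295,168:265]=1
zb=cv2.medianBlur(z.astype(np.float32),5)
pl=((m>0)&(zb>.006)&(zb<.05)).astype(np.uint8)
allm=((m>0)&(zb>.006)&(zb<.16)).astype(np.uint8)
pts=P[pl>0][:,:2].astype(np.float32);r=cv2.minAreaRect(pts);print(r,cv2.boxPoints(r))
th=P[(m>0)&(z>.2)&(z<.27)];print('throttle',np.median(th,0))
s=manip.state();ci=viewer.camera_info("wrist");W=ci['world_to_cam'];Rt=R.from_quat(s['ee_rot']).as_matrix()
print(ci['K']); print('cam in tool', Rt.T@(-W[:3,:3].T@W[:3,3]-s['position'])); print(Rt.T@W[:3,:3].T)
# lid plane: points in front of lid, inner face
q=P[195:225,400:450].reshape(-1,3); q=q[(q[:,2]>.09)&(q[:,2]<.19)]; c=q.mean(0);u,sv,vt=np.linalg.svd(q-c);print('lid',c,vt[2],sv)
```

```text
(351, 263) [ 0.4509 -0.1589  0.055 ]
(411, 295) [ 0.3607 -0.3296  0.055 ]
(388, 205) [ 0.6168 -0.2673  0.055 ]
(440, 236) [ 0.5282 -0.4168  0.055 ]
((0.5331540107727051, 0.22069500386714935), (0.28387153148651123, 0.29381170868873596), 7.316938400268555) [[0.3737 0.3483]
 [0.4111 0.0569]
 [0.6926 0.0931]
 [0.6552 0.3845]]
throttle [0.5232 0.2842 0.2417]
[[304.2356   0.     277.1307]
 [  0.     304.2356 205.2914]
 [  0.       0.       1.    ]]
cam in tool [ 0.0844 -0.0002 -0.1922]
[[-0.0001  0.9534  0.3018]
 [ 1.     -0.0001  0.0007]
 [ 0.0007  0.3018 -0.9534]]
lid [ 0.6062 -0.3532  0.1341] [-0.8415  0.4528  0.2946] [1.1078 0.8305 0.0319]
```

View pics/top_head.png

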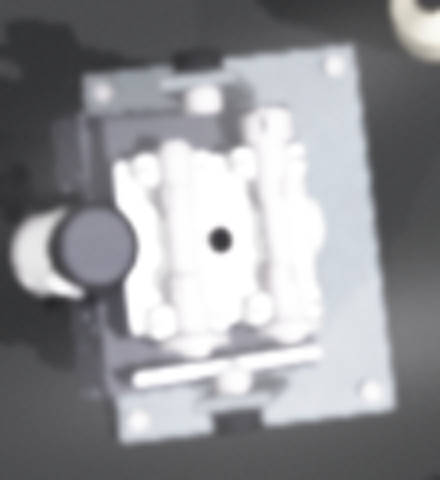

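Top crop of the head: the exhaust shaft, with its drum at (265,130), runs down the right side and the intake at (175,250) down the left. The throttle is at (98,245) and a thin white bar sits at (230,365). Before any wrist views I'll check which poses the arm can reach.

```bash
cat > rob.py <<'E'
import numpy as np, cv2
from cell import manip, viewer
from geo import *
from scipy.spatial.transform import Rotation as R
np.set_printoptions(precision=4,suppress=True,linewidth=160)
def yawframe(deg):
    a=np.radians(deg); return np.array([[np.cos(a),-np.sin(a),0],[np.sin(a),np.cos(a),0],[0,0,1.]])
def quat(F,sign=1,tilt=0,phi=0):
    """tool with x along sign*F.y, z down, tilted by tilt deg about F.y (z -> -deck normal for +35), spun phi about tool z"""
    x=sign*F[:,1]; t=np.radians(tilt); z=np.sin(t)*F[:,0]-np.cos(t)*F[:,2]
    M=np.stack([x,np.cross(z,x),z],1)
    return (R.from_matrix(M)*R.from_euler('z',phi,degrees=True)).as_quat()
def snap(n,save):
    ci=viewer.camera_info(n); im,d=viewer.read_camera(n); cv2.imwrite(f"pics/{save}.png",im)
    np.savez(save+".npz",im=im,d=d,**ci); return im,d,ci
E
python3 - <<'E'
from rob import *
H=yawframe(97.3); C=yawframe(-28)
print(H, C)
hc=np.array([.53,.22,.13]); cc=np.array([.49,-.29,.05])
n=H@[-.574,0,.819]
for s in (1,-1):
    print('sign',s)
    for phi in (-35,0,35):
        for h in (0,.05,.10): print(' head',phi,h,manip.solve_ik(hc+n*h,quat(H,s,35,phi)))
    for t in (0,-20): print(' case',t,[manip.solve_ik(cc+[0,0,h],quat(C,s,-t)) for h in (0,.15)])
E
```

```text
[[-0.1271 -0.9919  0.    ]
 [ 0.9919 -0.1271  0.    ]
 [ 0.      0.      1.    ]] [[ 0.8829  0.4695  0.    ]
 [-0.4695  0.8829  0.    ]
 [ 0.      0.      1.    ]]
sign 1
 head -35 0 [ 0.5577  0.9129 -1.1514  1.8175  0.323   0.7165  1.7547]
 head -35 0.05 [ 0.6118  0.8432 -1.1496  1.7718  0.2087  0.8127  1.8611]
 head -35 0.1 [ 0.6634  0.783  -1.1484  1.7142  0.1235  0.9205  1.942 ]
 head 0 0 [ 0.4857  0.8202 -0.969   1.8194  0.0678  0.6812  1.3834]
 head 0 0.05 [ 0.5805  0.8    -1.0651  1.7726  0.1056  0.7995  1.348 ]
 head 0 0.1 [ 0.6612  0.7798 -1.142   1.7143  0.1167  0.9197  1.3376]
 head 35 0 [ 0.468   0.8032 -0.9301  1.8198  0.0153  0.6789  0.822 ]
 head 35 0.05 [ 0.5714  0.7891 -1.0424  1.7728  0.0786  0.7973  0.7628]
 head 35 0.1 [ 0.6459  0.7589 -1.0997  1.7147  0.0718  0.9156  0.7697]
 case 0 [array([ 0.6304,  0.6731, -0.2122,  1.8076,  0.2096,  0.6827, -0.1887]), array([ 0.6768,  0.4924, -0.2791,  1.6463,  0.1531,  1.0243, -0.1393])]
 case -20 [array([ 0.5221,  0.5798, -0.0349,  2.1484,  0.2506,  0.0666, -0.2396]), array([ 0.7075,  0.3381, -0.2785,  1.9809,  0.2146,  0.49
[... 266 characters left out ...]
0.4228  1.8282 -0.5337  0.7583 -1.1932]
 head 0 0.05 [ 0.2267  0.5987 -0.3997  1.7831 -0.5163  0.8781 -1.2037]
 head 0 0.1 [ 0.2589  0.5485 -0.369   1.7262 -0.5055  1.002  -1.2084]
 head 35 0 [ 0.0745  0.6338 -0.2417  1.832  -0.6697  0.8148 -1.6776]
 head 35 0.05 [ 0.1094  0.578  -0.2147  1.7869 -0.6322  0.9292 -1.7051]
 head 35 0.1 [ 0.1407  0.5309 -0.1839  1.7301 -0.6038  1.0477 -1.725 ]
 case 0 [array([ 0.1613,  0.7269,  0.5458,  1.823 , -0.5352,  0.7429, -2.6311]), array([ 0.1436,  0.5269,  0.5588,  1.6637, -0.314 ,  1.0418, -2.8287])]
 case -20 [array([ 0.3882,  0.5853,  0.1599,  2.1517, -1.0045,  0.1115, -2.139 ]), array([ 0.1509,  0.3519,  0.4684,  1.9964, -0.3841,  0.5068, -2.7564])]
```

Run:
```python
from rob import *
H=yawframe(97.3); C=yawframe(-28)
manip.move_ptp([.48,-.285,.24],quat(C,1,0)); snap("wrist","case1"); print(manip.state()['t'])
n=H@[-.574,0,.819]
manip.move_ptp(np.array([.53,.22,.13])+n*.15,quat(H,1,35)); snap("wrist","head1"); print(manip.state()['t'])
```

```text
1.875
3.4
```

View pics/case1.png

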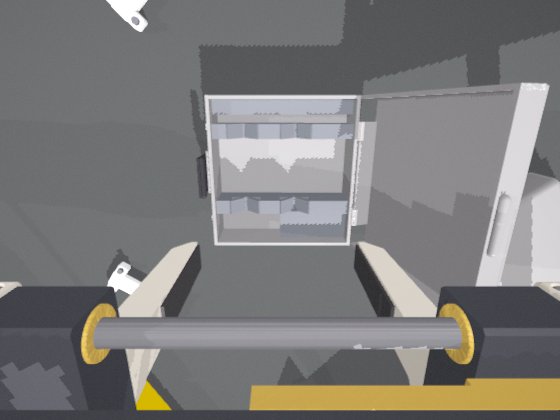

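View pics/head1.png

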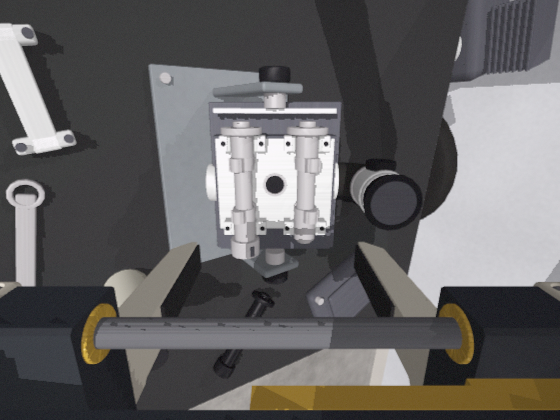

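Case view: the rim corners are at about (207,97), (359,96), (351,244) and (213,244). The slots sit at the top, around row 118, and the lid is at right, leaning back. Head view: the drum-tailed exhaust shaft is at column 243 (drum at (245,248)) and the plain intake at column 306. The throttle is at (390,198). A black look-alike lies on the bench at (245,335), so it's not meant.

Run:
```python
from rob import *
from scipy.optimize import least_squares
# ---- head
f=np.load("head1.npz"); P=cloud(f['d'],f['K'],f['world_to_cam']); im=f['im']
H=yawframe(97.3); a=np.radians(35); 
D=np.stack([H@[np.cos(a),0,np.sin(a)],H[:,1],H@[-np.sin(a),0,np.cos(a)]],1)  # u,v,n
o=np.array([.53,.22,.13])
Q=(P-o)@D
deck=Q[140:228,262:285].reshape(-1,3); print('deck n',np.median(deck[:,2]),deck[:,2].std())
for nm,(c0,c1) in dict(exh=(230,258),int=(294,320)).items():
    q=Q[172:212,c0:c1].reshape(-1,3); 
    g=np.median(deck[:,2])
    q=q[q[:,2]>g+16]
    def res(p): # axis u=p0+p1*v, n=p2+p3*v
        return np.hypot((q[:,0]-p[0]-p[1]*q[:,1]),(q[:,2]-p[2]-p[3]*q[:,1]))-.010
    q=Q[165:218,c0:c1].reshape(-1,3); q=q[(q[:,2]>g+.016)]
    r=least_squares(res,[np.median(q[:,0]),0,g+.016,0],loss='soft_l1',f_scale=.002)
    print(nm,r.x,'n=',len(q),'rms',np.sqrt(np.mean(r.fun**2)), 'v range',q[:,1].min(),q[:,1].max())
    # profile of median height along v, over center columns
    cc=(c0+c1)//2
    pr=[(row,round(float(np.median(Q[row,cc-2:cc+3,1]))*1e3,1),round(float(np.median(Q[row,cc-2:cc+3,2]))*1e3,1)) for row in range(116,264,2)]
    print(pr)
# ---- case
f=np.load("case1.npz"); P=cloud(f['d'],f['K'],f['world_to_cam']); C=yawframe(-28); oc=np.array([.489,-.293,0])
Q=(P-oc)@C
for col in (250,300):
    print('case col',col,[(row,round(float(Q[row,col,1])*1e3),round(float(np.median(Q[row,col-2:col+3,2]))*1e3)) for row in range(92,252,2)])
for row in (170,210,133): print('case row',row,[(c,round(float(Q[row,c,0])*1e3),round(float(np.median(Q[row-1:row+2,c,2]))*1e3)) for c in range(196,372,3)])
```

```text
deck n -0.005917014386309654 0.022052319908209526
exh [-0.04   -0.0108  0.0117  0.0229] n= 1058 rms 0.02233364412789225 v range -0.03461408639031634 0.08433930368130514
[(116, 76.6, -31.4), (118, 74.4, -31.5), (120, 72.1, -32.3), (122, 71.7, 17.4), (124, 69.7, 17.4), (126, 67.7, 17.9), (128, 66.2, 27.0), (130, 64.6, 32.0), (132, 62.6, 31.0), (134, 60.6, 30.9), (136, 58.0, 22.3), (138, 55.9, 21.3), (140, 53.8, 21.0), (142, 51.7, 20.9), (144, 49.7, 20.5), (146, 47.7, 21.9), (148, 45.6, 21.1), (150, 43.5, 20.8), (152, 41.4, 21.1), (154, 39.3, 21.1), (156, 37.2, 20.6), (158, 35.3, 22.1), (160, 33.2, 22.5), (162, 31.1, 22.1), (164, 29.2, 23.6), (166, 27.1, 23.5), (168, 24.7, 22.5), (170, 22.8, 23.4), (172, 19.8, 19.3), (174, 17.6, 19.4), (176, 15.5, 19.9), (178, 13.3, 19.7), (180, 11.1, 19.7), (182, 8.9, 19.9), (184, 6.6, 19.6), (186, 4.4, 19.9), (188, 2.2, 20.1), (190, -0.2, 19.3), (192, -2.4, 19.8), (194, -4.8, 19.1), (196, -7.0, 19.5), (198, -8.9, 20.8), (200, -11.5, 19.8), (202, -13.7, 20.2), (204, -16.0, 20.5), (206, -18.7, 19.3), (208, -20.9, 19.7), (210, -22.8, 21.1), (212, -23.8, 
[... 6562 characters left out ...]
5, -65, 40), (238, -62, 36), (241, -58, 33), (244, -55, 29), (247, -50, 35), (250, -46, 38), (253, -42, 42), (256, -38, 47), (259, -34, 47), (262, -31, 47), (265, -27, 48), (268, -23, 45), (271, -20, 47), (274, -16, 47), (277, -12, 47), (280, -9, 47), (283, -5, 46), (286, -1, 43), (289, 3, 39), (292, 7, 35), (295, 11, 29), (298, 15, 33), (301, 18, 37), (304, 22, 41), (307, 25, 44), (310, 29, 47), (313, 32, 47), (316, 36, 47), (319, 39, 48), (322, 43, 46), (325, 47, 46), (328, 51, 48), (331, 54, 47), (334, 58, 47), (337, 62, 48), (340, 66, 47), (343, 69, 47), (346, 73, 47), (349, 77, 46), (352, 80, 48), (355, 82, 54), (358, 86, 55), (361, 89, 58), (364, 93, 56), (367, 97, 55), (370, 100, 55)]
```

Run:
```python
from rob import *
from scipy.optimize import least_squares
f=np.load("head1.npz"); P=cloud(f['d'],f['K'],f['world_to_cam'])
H=yawframe(97.3); a=np.radians(35)
D=np.stack([H@[np.cos(a),0,np.sin(a)],H[:,1],H@[-np.sin(a),0,np.cos(a)]],1); o=np.array([.53,.22,.13])
Q=((P-o)@D).reshape(-1,3)
A={}
for nm,u0 in dict(exh=-.04,int=.03).items():
    def sel(v0,v1,n0): return Q[(abs(Q[:,0]-u0)<.016)&(Q[:,1]>v0)&(Q[:,1]<v1)&(Q[:,2]>n0)&(Q[:,2]<.03)]
    parts=[(sel(-.02,.019,.0125),.010),(sel(.040,.057,.0145),.012),(sel(-.057,-.041,.0145),.012)]
    if nm=='exh': parts.append((sel(-.078,-.064,.013),.017))
    def res(p): return np.concatenate([np.hypot(q[:,0]-p[0]-p[1]*q[:,1],q[:,2]-p[2]-p[3]*q[:,1])-r for q,r in parts])
    r=least_squares(res,[u0,0,.01,0],loss='soft_l1',f_scale=.001); print(nm,r.x,[len(q) for q,_ in parts],np.std(r.fun))
th=Q[(Q[:,0]>.07)&(Q[:,2]>.05)&(Q[:,2]<.08)]; print('throttle',th.min(0),th.max(0))
dk=Q[(abs(Q[:,0]+.005)<.015)&(Q[:,1]>.012)&(Q[:,1]<.035)];print('deck',np.polyfit(dk[:,0],dk[:,2],1),np.polyfit(dk[:,1],dk[:,2],1))
# case
f=np.load("case1.npz"); P=cloud(f['d'],f['K'],f['world_to_cam']); C=yawframe(-28); oc=np.array([.489,-.293,0])
Q=((P-oc)@C).reshape(-1,3)
for b,x0 in dict(front=-.054,rear=.0125).items():
    for y0,y1 in ((.051,.067),(-.047,-.031)):
        q=Q[(Q[:,1]>y0)&(Q[:,1]<y1)&(abs(Q[:,0]-x0)<.014)&(abs(Q[:,0]-x0)>.004)&(Q[:,2]>.029)&(Q[:,2]<.0455)]
        rs=least_squares(lambda p:q[:,2]-p[1]-abs(q[:,0]-p[0]),[x0,.03],loss='soft_l1',f_scale=.001); print(b,y0,rs.x,len(q),np.std(rs.fun))
for x0,x1 in ((-.045,-.036),(-.025,-.0),(.025,.05),(.05,.075)):
    q=Q[(Q[:,0]>x0)&(Q[:,0]<x1)&(Q[:,1]>-.035)&(Q[:,1]<-.025)&(Q[:,2]>.010)&(Q[:,2]<.03)]; print('cradle face y',np.median(q[:,0]),np.median(q[:,1]),len(q))
    q=Q[(Q[:,0]>x0)&(Q[:,0]<x1)&(Q[:,1]>-.095)&(Q[:,1]<-.08)&(Q[:,2]>.015)&(Q[:,2]<.045)]; print('end wall y',np.median(q[:,1]),len(q))
q=Q[(Q[:,0]>-.075)&(Q[:,0]<.06)]; e=q[(q[:,2]>.03)&(q[:,2]<.04)]; 
print('slot outer edge',np.percentile(e[(e[:,1]>.07)][:,1],[0,2]),'slot inner edge',np.percentile(e[e[:,1]<.074][:,1],[98,100]))
print('front wall inner',np.median(Q[(abs(Q[:,1])<.03)&(abs(Q[:,0]+.093)<.004)&(Q[:,2]>.01)&(Q[:,2]<.045)][:,0]),'rear',np.median(Q[(abs(Q[:,1])<.03)&(abs(Q[:,0]-.082)<.004)&(Q[:,2]>.01)&(Q[:,2]<.045)][:,0]))
# lid inner face
q=Q[(Q[:,0]>.09)&(Q[:,2]>.08)&(Q[:,2]<.2)&(abs(Q[:,1])<.07)]; print('lid',np.polyfit(q[:,2],q[:,0],1),len(q)); print('bench',np.median(Q[abs(Q[:,2])<.01][:,2]))
```

```text
exh [-0.0398  0.0014  0.0101 -0.0011] [589, 347, 250, 298] 0.0006172948096538405
int [ 0.0302  0.0036  0.0101 -0.0018] [586, 344, 251] 0.0006140570527174172
throttle [ 0.0822 -0.0304  0.0504] [0.1385 0.0259 0.0649]
deck [0.5061 0.2657] [1.4371 0.2271]
front 0.051 [-0.0549  0.0301] 206 0.0007629366181040258
front -0.047 [-0.0552  0.0301] 170 0.0013261078978079892
rear 0.051 [0.011 0.03 ] 211 0.000770427269184167
rear -0.047 [0.0108 0.03  ] 164 0.0017591799235460407
cradle face y -0.040081675063368134 -0.03013966016208678 31
end wall y -0.08701061453785301 51
cradle face y -0.01049567303852185 -0.030170940743849857 72
end wall y -0.08699333608422904 140
cradle face y 0.03713839180413223 -0.03029155782972004 74
end wall y -0.08570483076472739 126
cradle face y 0.062325892259471 -0.030397084510317352 67
end wall y -0.0856562401470563 128
slot outer edge [0.079  0.0792] slot inner edge [0.066  0.0676]
front wall inner -0.09313335165943164 rear 0.08181600407328726
lid [0.3069 0.0923] 14167
bench -0.0007918772726150438
```

```bash
cat >> rob.py <<'E'
H=yawframe(97.3); C=yawframe(-28.15); _a=np.radians(35)
D=np.stack([H@[np.cos(_a),0,np.sin(_a)],H[:,1],H@[-np.sin(_a),0,np.cos(_a)]],1); O=np.array([.53,.22,.1305])
C0=yawframe(-28); OC=np.array([.489,-.293,0.])
def head(u,v,n): return O+D@[u,v,n]
def case(x,y,z): return OC+C0@[x,y,0]+np.array([0,0,z])
UE,UI,NA,VA=-.0399,.0302,.0101,-.0007
XF,XR,YB,ZB=-.05505,.0109,.0098,.048
E
python3 - <<'E'
from rob import *
f=np.load("head1.npz"); P=cloud(f['d'],f['K'],f['world_to_cam']); Q=((P-O)@D).reshape(-1,3)
for nm,u0 in (('exh',UE),('int',UI)):
    for v0,v1 in ((.024,.034),(-.034,-.025),(.042,.056),(-.056,-.042)):
        q=Q[(abs(Q[:,0]-u0)<.03)&(Q[:,1]>v0)&(Q[:,1]<v1)]
        print(nm,v0,[(k,round(1e3*(q[(q[:,2]>k*1e-3)][:,0].min()-u0),1),round(1e3*(q[q[:,2]>k*1e-3][:,0].max()-u0),1)) for k in (0,4,8,12,16)])
for s in (1,):
  for phi in (-35,35,0): 
    for n in (.0011,.06,.1): print(phi,n,manip.solve_ik(head(UI,VA,n),quat(H,s,35,phi)))
  print(manip.solve_ik(head(UE,VA,.001),quat(H,s,35)))
  for X in (XF,XR):
    for z in (.039,.2): print(X,z,manip.solve_ik(case(X,YB,z),quat(C,s,0)),manip.solve_ik(case(X,YB,z),quat(C,s,8)))
E
```

```text
exh 0.024 [(0, np.float64(-29.2), np.float64(30.0)), (4, np.float64(-29.2), np.float64(30.0)), (8, np.float64(-29.2), np.float64(30.0)), (12, np.float64(-29.2), np.float64(30.0)), (16, np.float64(-29.2), np.float64(30.0))]
exh -0.034 [(0, np.float64(-13.7), np.float64(12.3)), (4, np.float64(-13.7), np.float64(12.3)), (8, np.float64(-13.7), np.float64(12.3)), (12, np.float64(-13.7), np.float64(11.5)), (16, np.float64(-13.7), np.float64(10.5))]
exh 0.042 [(0, np.float64(-24.1), np.float64(24.8)), (4, np.float64(-24.1), np.float64(24.8)), (8, np.float64(-24.1), np.float64(24.0)), (12, np.float64(-11.5), np.float64(11.5)), (16, np.float64(-10.5), np.float64(10.6))]
exh -0.056 [(0, np.float64(-24.8), np.float64(24.5)), (4, np.float64(-24.8), np.float64(24.5)), (8, np.float64(-24.8), np.float64(23.6)), (12, np.float64(-11.3), np.float64(11.0)), (16, np.float64(-10.9), np.float64(10.0))]
int 0.024 [(0, np.float64(-30.0), np.float64(30.0)), (4, np.float64(-30.0), np.float64(30.0)), (8, np.float64(-30.0), np.float64(30.0)), (12, np.float64(-30.0), np.float64(30.0)), (16, np.float64(-30.0), np
[... 1158 characters left out ...]
0.06 [ 0.5177  0.7205 -0.9851  1.7504 -0.0258  0.8239  1.4195]
0 0.1 [ 0.5709  0.6877 -1.0098  1.7031 -0.0437  0.9185  1.4375]
[ 0.5173  0.8414 -0.9197  1.8233  0.0401  0.6804  1.4801]
-0.05505 0.039 [ 0.4577  0.6225  0.0391  1.9735 -0.0439  0.5464  0.0357] [ 0.3993  0.5842  0.122   2.1066 -0.2166  0.3213  0.2064]
-0.05505 0.2 [ 0.6924  0.4097 -0.2977  1.7927  0.1431  0.9603 -0.1557] [ 0.7154  0.3412 -0.312   1.9177  0.1618  0.7645 -0.1732]
0.0109 0.039 [ 0.4683  0.6937  0.0256  1.7879 -0.0267  0.6603  0.0177] [ 0.3908  0.6505  0.142   1.9288 -0.2071  0.4352  0.189 ]
0.0109 0.2 [ 0.6384  0.5067 -0.2417  1.6157  0.1354  1.0357 -0.1346] [ 0.6484  0.4359 -0.2405  1.7522  0.1471  0.8298 -0.1467]
```

Lobes reach only ±13 mm sideways, and the bearing housings reach ±24.5 mm. The open fingers won't fit square between the throttle and the exhaust shaft. So I'll go in spun −38° about the deck normal, close lightly, turn square, then grip. The intake goes first, so its bay still has a free neighbour when I let go.

Run:
```python
from rob import *
st=lambda m:(lambda s:print(m,round(s['t'],2),s['position'],'w',round(s['width'],4),'F',s['wrist_force'],'ff',s['finger_force']))(manip.state())
q=quat(H,1,35,-38)
manip.move_ptp(head(UI+.002,VA+.004,.08),q); st('above')
g=manip.movel(head(UI+.002,VA+.004,.0015),speed=.06,guard=8); st(f'down {g}')
if not g:
    manip.grab(3); st('light')
    g=manip.movel(head(UI,VA,.0015),speed=.02,frame=quat(H,1,35,0)); st('square')
    manip.grab(3); st('light2')
    snap("wrist","grip1")
```

```text
above 3.88 [0.5297 0.1995 0.2144] w 0.0928 F [ 0.7473  0.143  -0.0677] ff 0.0
down False 5.34 [0.5238 0.2447 0.1505] w 0.0929 F [-0.1039  0.1812  0.7382] ff 0.0
light 6.79 [0.5235 0.2449 0.1502] w 0.0005 F [ 0.7079 -0.718  -0.0724] ff 0.0
square 7.61 [0.5276 0.2438 0.1491] w 0.0005 F [ 0.114  -0.1907 -0.6905] ff 0.0
light2 7.83 [0.5276 0.2437 0.149 ] w 0.0007 F [0.1654 0.1122 0.7043] ff 0.0
```

View pics/grip1.png

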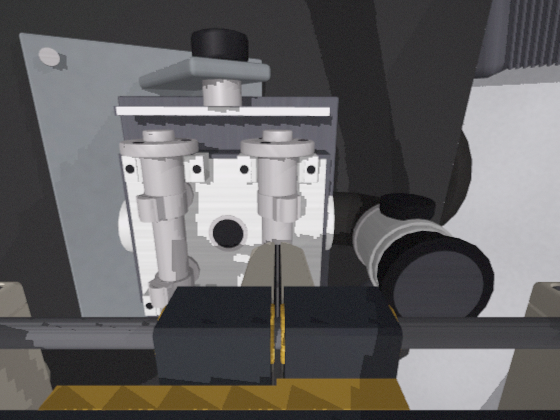

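Run:
```python
from rob import *
f=np.load("grip1.npz"); P=cloud(f['d'],f['K'],f['world_to_cam']); Q=(P-O)@D
for c in (262,270,278,288): print(c,[(r,(Q[r,c]*1e3).round(0).tolist()) for r in range(190,290,8)])
s=manip.state(); print(((s['position']-O)@D), s['ee_rot'], quat(H,1,35))
```

```text
262 [(190, [21.0, 38.0, 17.0]), (198, [21.0, 33.0, 19.0]), (206, [21.0, 28.0, 18.0]), (214, [20.0, 22.0, 16.0]), (222, [20.0, 16.0, 13.0]), (230, [20.0, 10.0, 13.0]), (238, [20.0, 4.0, 11.0]), (246, [21.0, 9.0, 34.0]), (254, [22.0, 9.0, 44.0]), (262, [22.0, 9.0, 53.0]), (270, [22.0, 8.0, 60.0]), (278, [23.0, 8.0, 68.0]), (286, [23.0, 9.0, 76.0])]
270 [(190, [26.0, 39.0, 21.0]), (198, [26.0, 34.0, 22.0]), (206, [26.0, 29.0, 23.0]), (214, [26.0, 24.0, 22.0]), (222, [25.0, 18.0, 19.0]), (230, [25.0, 12.0, 18.0]), (238, [25.0, 7.0, 19.0]), (246, [26.0, 9.0, 34.0]), (254, [26.0, 8.0, 43.0]), (262, [26.0, 8.0, 52.0]), (270, [26.0, 9.0, 61.0]), (278, [26.0, 8.0, 68.0]), (286, [27.0, 8.0, 75.0])]
278 [(190, [30.0, 39.0, 22.0]), (198, [30.0, 35.0, 26.0]), (206, [30.0, 31.0, 27.0]), (214, [30.0, 26.0, 27.0]), (222, [30.0, 18.0, 20.0]), (230, [30.0, 13.0, 20.0]), (238, [30.0, 8.0, 20.0]), (246, [30.0, 7.0, 31.0]), (254, [30.0, 7.0, 40.0]), (262, [30.0, 7.0, 50.0]), (270, [30.0, 7.0, 59.0]), (278, [30.0, 4.0, 61.0]), (286, [30.0, 1.0, 63.0])]
288 [(190, [36.0, 38.0, 19.0]), (198, [36.0, 35.0, 26.0]), (206, [36.0, 31.0, 28.0]), (214, [36.0, 26.0, 28.0]), (222, [36.0, 22.0, 29.0]), (230, [37.0, 12.0, 17.0]), (238, [37.0, 6.0, 17.0]), (246, [36.0, 9.0, 35.0]), (254, [36.0, 8.0, 43.0]), (262, [35.0, 8.0, 52.0]), (270, [35.0, 8.0, 61.0]), (278, [35.0, 9.0, 68.0]), (286, [35.0, 8.0, 75.0])]
[ 0.0302 -0.0007  0.0015] [-0.0608  0.9517  0.3002 -0.0192] [-0.0607  0.9518  0.3001 -0.0191]
```

Run:
```python
from rob import *
for nm,Rt,p in (("grip1",R.from_quat(manip.state()['ee_rot']).as_matrix(),manip.state()['position']),("head1",R.from_quat(quat(H,1,35)).as_matrix(),np.array([.53,.22,.13])+D[:,2]*.15)):
    f=np.load(nm+".npz"); P=cloud(f['d'],f['K'],f['world_to_cam']); Q=((P-p)@Rt)
    q=Q[225:300,120:450]; m=(q[...,2]<.03)&(abs(q[...,1])<.08)&(q[...,0]<.03)
    z=np.where(m,q[...,2],-9); 
    for c in range(0,330,10):
        r=z[:,c].argmax()
        if m[r,c]: print(nm,c+120,r+225,(q[r,c]*1e3).round(1))
```

```text
grip1 160 277 [-21.8 -78.2 -13.8]
grip1 170 234 [ 10.3 -67.2 -16.6]
grip1 180 225 [ 14.8 -61.8 -12.7]
grip1 190 237 [ -2.9 -62.9   9.2]
grip1 200 232 [  0.8 -55.5   9.4]
grip1 210 280 [-38.1 -51.    9.4]
grip1 220 271 [-30.1 -42.8   8.6]
grip1 230 255 [-17.2 -34.9   9.2]
grip1 240 275 [-33.7 -28.2   9.1]
grip1 250 253 [-15.7 -20.2   9.3]
grip1 260 225 [  5.9 -12.6  10. ]
grip1 270 226 [ 15.6  -4.8 -16.7]
grip1 280 236 [  9.2   1.4 -17.3]
grip1 290 242 [  3.2   7.9 -13.1]
grip1 300 241 [-6.  16.1  9. ]
grip1 310 261 [-22.2  23.9   9.3]
grip1 320 251 [-14.1  30.9   9.2]
grip1 330 246 [-18.7  41.5  27.6]
grip1 340 241 [-15.3  49.6  29.6]
grip1 350 245 [-18.8  57.8  29.5]
grip1 360 257 [-15.8  58.6   3.1]
grip1 370 225 [13.1 59.6 -8.7]
grip1 380 225 [ 16.6  62.9 -17.5]
grip1 390 225 [ 19.   66.6 -23.7]
grip1 400 225 [ 21.9  69.2 -31.3]
grip1 410 226 [ 22.2  73.9 -33.7]
grip1 420 225 [ 22.8  79.5 -33.5]
grip1 430 233 [ 22.7  79.6 -44.9]
grip1 440 236 [ 26.4  77.8 -57.4]
head1 130 296 [  9.3 -63.7 -81.8]
head1 140 284 [  8.8 -63.9 -71.7]
head1 150 273 [  9.1 -63.  -62.5]
head1 160 262 [  8.8 -62.4 -51. ]
head1 170 251 [  8.7 -61.6 -37.9]
head1 180 246 [  9.1 -57.7 -32.2]
head1 190 243 [  9.2 -53.  -28.3]
head1 200 252 [  2.  -48.4 -25.5]
head1 360 242 [  8.8  47.7 -26.6]
head1 370 244 [  9.   52.7 -29.8]
head1 380 248 [  8.2  57.3 -33.6]
head1 390 256 [  8.6  59.2 -44.4]
head1 400 267 [  8.4  60.2 -55.9]
head1 410 279 [  8.7  60.3 -67.8]
head1 420 290 [  8.6  61.  -76.7]
```

Run:
```python
from rob import *
f=np.load("head1.npz"); P=cloud(f['d'],f['K'],f['world_to_cam']); Q=((P-(np.array([.53,.22,.13])+D[:,2]*.15))@R.from_quat(quat(H,1,35)).as_matrix())
for c in (20,60,105,130,200,280,330,440,500): print(c,[(r,(Q[r,c]*1e3).round(0).astype(int).tolist()) for r in range(270,420,14)])
```

```text
20 [(270, [-83, -283, 103]), (284, [34, -79, -112]), (298, [35, -72, -121]), (312, [36, -66, -128]), (326, [35, -63, -132]), (340, [33, -62, -134]), (354, [29, -63, -134]), (368, [25, -64, -135]), (382, [21, -64, -135]), (396, [16, -66, -134]), (410, [23, -56, -144])]
60 [(270, [-97, -259, 128]), (284, [-115, -262, 126]), (298, [35, -61, -121]), (312, [36, -56, -128]), (326, [36, -53, -133]), (340, [33, -52, -135]), (354, [30, -53, -135]), (368, [25, -54, -135]), (382, [20, -55, -134]), (396, [17, -56, -135]), (410, [24, -47, -144])]
105 [(270, [-112, -223, 155]), (284, [-128, -222, 147]), (298, [35, -49, -120]), (312, [32, -49, -122]), (326, [30, -47, -126]), (340, [28, -46, -129]), (354, [20, -49, -125]), (368, [15, -50, -125]), (382, [12, -49, -127]), (396, [8, -50, -128]), (410, [22, -39, -143])]
130 [(270, [-117, -195, 163]), (284, [-116, -180, 129]), (298, [9, -63, -82]), (312, [9, -59, -92]), (326, [30, -40, -126]), (340, [28, -40, -128]), (354, [8, -50, -112]), (368, [3, -50, -113]), (382, [0, -50, -115]), (396, [-5, -50, -117]), (410, [22, -33, -143])]
200 [(270, [-7, -48, -
[... 630 characters left out ...]
, [30, 12, -126]), (340, [27, 12, -128]), (354, [-1502, 352, 1472]), (368, [-1637, 362, 1487]), (382, [-1757, 367, 1482]), (396, [21, 11, -139]), (410, [23, 10, -144])]
440 [(270, [-925, 1063, 1582]), (284, [-1016, 1066, 1560]), (298, [31, 47, -115]), (312, [27, 46, -117]), (326, [31, 41, -127]), (340, [27, 41, -128]), (354, [15, 47, -120]), (368, [11, 47, -121]), (382, [7, 47, -123]), (396, [22, 35, -140]), (410, [24, 33, -145])]
500 [(270, [-784, 1251, 1332]), (284, [-868, 1263, 1323]), (298, [35, 59, -122]), (312, [35, 55, -128]), (326, [35, 51, -133]), (340, [33, 51, -134]), (354, [29, 51, -134]), (368, [25, 52, -135]), (382, [22, 52, -136]), (396, [22, 49, -140]), (410, [22, 47, -143])]
```

The fingertips measure 25 mm behind the reported TCP, and the gripper body is shifted by the same amount (front at −109 mm rather than −84). The shut fingers therefore passed above the barrel and touched nothing. I'll apply a 25 mm tool offset and repeat.

```bash
cat >> rob.py <<'E'
TO=.025
def go(pos,q,**k):  # true-tip target -> commanded
    return manip.movel(np.asarray(pos)+R.from_quat(q).as_matrix()[:,2]*TO,frame=q,**k)
def ptp(pos,q): manip.move_ptp(np.asarray(pos)+R.from_quat(q).as_matrix()[:,2]*TO,q)
def st(m):
    s=manip.state(); print(m,round(s['t'],2),s['position'],'w',round(s['width'],4),'F',s['wrist_force'],'ff',s['finger_force'],flush=True); return s
E
python3 - <<'E'
from rob import *
q0=quat(H,1,35); q=quat(H,1,35,-38)
go(head(UI,VA,.078),q0,speed=.15); manip.open_jaws()
ptp(head(UI+.002,VA+.004,.075),q); st('above')
g=go(head(UI+.002,VA+.004,.0008),q,speed=.06,guard=6); st(f'down {g}')
if not g:
    manip.grab(3); st('light')
    go(head(UI,VA,.0008),q0,speed=.02); st('square')
    manip.grab(3); st('light2')
    snap("wrist","grip2")
E
```

```text
above 10.36 [0.5271 0.2172 0.1899] w 0.0929 F [0.1307 0.6035 0.2696] ff 0.0
down False 11.74 [0.522  0.2593 0.1294] w 0.093 F [-0.2142 -0.2197  0.2799] ff 0.0
light 12.66 [0.5225 0.2587 0.1287] w 0.0378 F [ 2.7601 -1.5674 -1.5345] ff 2.640791991725564
square 13.47 [0.5266 0.2583 0.1282] w 0.0197 F [ 2.7222 -2.647  -1.2142] ff 2.999838776886463
light2 13.69 [0.5265 0.2584 0.1282] w 0.02 F [ 3.4218 -1.9435  0.1275] ff 3.0008458346128464
```

Run:
```python
from rob import *
q0=quat(H,1,35)
manip.grab(40); st('grip')
go(head(UI,VA,.0008+.085),q0,speed=.12); s=st('lifted')
manip.movel(s['position']+[0,-.03,.06],speed=.2)
qc=quat(C,1,0)
ptp(case(XR,YB,.20),qc); st('over')
im,d,ci=snap("wrist","held1"); s=manip.state()
Q=(cloud(d,ci['K'],ci['world_to_cam'])-s['position'])@R.from_quat(s['ee_rot']).as_matrix()
for c in (272,278,284): print(c,[(r,(Q[r,c,[0,2]]*1e3).round(1).tolist()) for r in range(60,250,3) if Q[r,c,2]<.01])
```

```text
grip 13.96 [0.5265 0.2584 0.1282] w 0.0191 F [ 3.3757 -1.6006  0.1458] ff 40.00199317932129
lifted 14.82 [0.5304 0.2103 0.1968] w 0.0188 F [ 0.3481 -1.0389 -3.8075] ff 40.00060558319092
over 16.95 [ 0.5038 -0.2875  0.1744] w 0.019 F [-0.3136  0.2812 -3.296 ] ff 39.99803960323334
272 [(123, [78.4, -40.5]), (126, [77.0, -40.3]), (129, [75.6, -41.6]), (132, [74.2, -40.9]), (135, [73.0, -44.2]), (138, [72.5, -54.3]), (141, [71.2, -53.9]), (144, [70.0, -55.1]), (147, [68.5, -53.8]), (150, [67.1, -53.4]), (153, [64.5, -44.4]), (156, [63.1, -44.4]), (159, [61.7, -44.5]), (162, [60.1, -44.0]), (165, [58.6, -43.8]), (168, [57.0, -43.1]), (171, [55.7, -44.0]), (174, [54.4, -45.2]), (177, [52.6, -43.8]), (180, [51.4, -45.0]), (183, [49.6, -44.1]), (186, [47.9, -43.3]), (189, [46.8, -45.1]), (192, [45.0, -44.3]), (195, [43.6, -44.8]), (198, [42.1, -44.9]), (201, [40.5, -44.9]), (204, [38.8, -44.7]), (207, [37.3, -44.8]), (210, [35.9, -45.5]), (213, [34.3, -45.4]), (216, [32.7, -45.5]), (219, [30.7, -44.6]), (222, [29.4, -45.6]), (225, [26.7, -42.8]), (228, [24.7, -42.1]), (231, [22.7, -41.4]), (
[... 1333 characters left out ...]
6, [63.0, -44.1]), (159, [61.5, -43.5]), (162, [60.2, -44.2]), (165, [58.7, -44.2]), (168, [56.9, -42.4]), (171, [55.6, -43.7]), (174, [54.1, -43.8]), (177, [52.7, -44.3]), (180, [51.2, -44.4]), (183, [49.6, -44.2]), (186, [48.1, -44.3]), (189, [46.6, -44.3]), (192, [45.1, -44.7]), (195, [43.4, -43.9]), (198, [42.0, -44.6]), (201, [42.2, -50.4]), (204, [40.7, -50.5]), (207, [38.7, -49.1]), (210, [37.4, -50.0]), (213, [35.8, -49.9]), (216, [34.4, -50.4]), (219, [32.6, -49.7]), (222, [31.7, -51.6]), (225, [30.0, -51.2]), (228, [28.0, -50.3]), (231, [23.2, -42.4]), (234, [21.4, -42.5]), (237, [19.8, -42.5]), (240, [18.1, -42.8]), (243, [16.4, -42.8]), (246, [14.4, -42.4]), (249, [12.8, -42.7])]
```

View pics/held1.png

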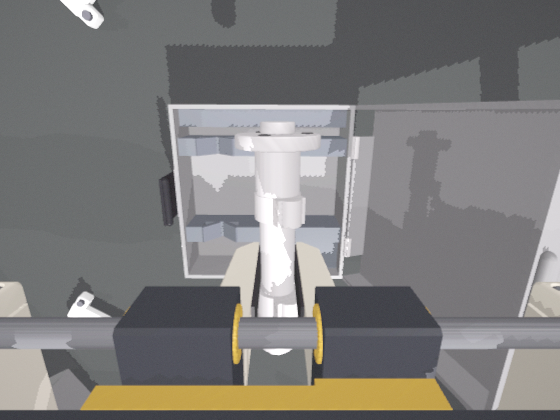

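The held view shows the intake gripped level, with its flange up at (277,140) and the bay's slot at row 130 behind it. It sits +6 mm along the tool x axis, so I'll correct for that, recheck the slot and lower it.

Run:
```python
from rob import *
f=np.load("held1.npz"); P=cloud(f['d'],f['K'],f['world_to_cam']); Q=((P-OC)@C0).reshape(-1,3)
e=Q[(Q[:,0]>-.08)&(Q[:,0]<-.03)&(Q[:,2]>.03)&(Q[:,2]<.051)]
print('slot outer',np.percentile(e[e[:,1]>.0725][:,1],[0,2]),'inner',np.percentile(e[e[:,1]<.0725][:,1],[98,100]))
for x0,x1 in ((-.045,-.03),(.045,.075)):
    q=Q[(Q[:,0]>x0)&(Q[:,0]<x1)&(abs(Q[:,1]+.03)<.005)&(Q[:,2]>.01)&(Q[:,2]<.03)];print('face',np.median(q[:,1]),len(q))
s=manip.state(); T=(P-s['position'])@R.from_quat(s['ee_rot']).as_matrix(); T=T.reshape(-1,3)
for x0,x1,r in ((.044,.064,.012),(.010,.024,.010)):
    q=T[(T[:,0]>x0)&(T[:,0]<x1)&(abs(T[:,1])<.011)&(T[:,2]<-.034)&(T[:,2]>-.05)]
    from scipy.optimize import least_squares
    print(least_squares(lambda p:np.hypot(q[:,0+1]-p[0],q[:,2]-p[1])-r,[0,-.033],loss='soft_l1',f_scale=.001).x,len(q))
for x in (XF,XR): 
    q=Q[(abs(Q[:,1]-.058)<.008)&(abs(Q[:,0]-x)<.014)&(Q[:,2]>.029)&(Q[:,2]<.0455)]
    if len(q)>40: print('V',least_squares(lambda p:q[:,2]-p[1]-abs(q[:,0]-p[0]),[x,.03],loss='soft_l1',f_scale=.001).x,len(q))
```

```text
slot outer [0.0797 0.0798] inner [0.0681 0.0683]
face -0.02999777467026041 81
face -0.030347693790935257 138
[-0.0002 -0.0325] 1676
[-0.0003 -0.033 ] 835
V [-0.055   0.0301] 382
```

```bash
sed -i 's/ZB=XF/&/; s/YB,ZB=-.05505,.0109,.0098/YB,ZB=-.05505,.0109,.0101/' rob.py
python3 - <<'E'
from rob import *
qc=quat(C,1,0); M=R.from_quat(qc).as_matrix(); off=M@[.006,-.0002,-.0327]
def tgt(z): return case(XR,YB,z)-off
manip.movel(tgt(.085),speed=.15,frame=qc); st('hi')
g=manip.movel(tgt(.056),speed=.05,guard=8); st(f'mid {g}')
if not g:
    g=manip.movel(tgt(.046),speed=.02,guard=6); st(f'low {g}')
snap("wrist","low1")
E
```

```text
hi 17.97 [ 0.5018 -0.2948  0.0532] w 0.0191 F [-0.5527 -0.2273 -3.8405] ff 39.99789118766785
mid False 18.7 [ 0.5009 -0.2946  0.0232] w 0.0188 F [ 0.1601  0.1657 -3.7483] ff 39.99795377254486
low True 19.2 [ 0.5006 -0.2946  0.0138] w 0.0192 F [-0.1876 -0.5793  6.425 ] ff 40.000505447387695
```

Run:
```python
from rob import *
manip.grab(5); st('loose'); manip.open_jaws(); s=st('open')
manip.movel(s['position']+[0,0,.19],speed=.25); st('up')
im,d,ci=snap("wrist","placed1")
Q=((cloud(d,ci['K'],ci['world_to_cam'])-OC)@C0).reshape(-1,3)
from scipy.optimize import least_squares
for y0,y1,r in ((-.012,.028,.010),(.052,.066,.012),(-.046,-.033,.012)):
    q=Q[(abs(Q[:,0]-XR)<.011)&(Q[:,1]>y0)&(Q[:,1]<y1)&(Q[:,2]>.049)&(Q[:,2]<.066)]
    print(least_squares(lambda p:np.hypot(q[:,0]-p[0],q[:,2]-p[1])-r,[XR,.048],loss='soft_l1',f_scale=.001).x,len(q))
q=Q[(abs(Q[:,0]-XR)<.008)&(Q[:,2]>.064)&(Q[:,2]<.072)&(Q[:,1]>.05)]; print('flange y',np.percentile(q[:,1],[2,98]),'z',q[:,2].max())
```

```text
loose 19.47 [ 0.5005 -0.2946  0.0136] w 0.0196 F [-0.1622 -0.5027  6.691 ] ff 5.00016488134861
open 20.7 [ 0.4989 -0.2939  0.0123] w 0.0926 F [0.1095 0.1373 0.2935] ff 0.0
up 21.61 [ 0.4978 -0.2935  0.201 ] w 0.0932 F [-0.7073  0.3761  0.2248] ff 0.0
[0.0108 0.0473] 586
[0.011 0.047] 274
[0.0108 0.0476] 196
flange y [0.0706 0.0766] z 0.070267270954031
```

Intake is home: axis at x 0.0109, z 0.047, flange centred in its slot. Next is the exhaust shaft, gripped square.

Run:
```python
from rob import *
from scipy.optimize import least_squares
q0=quat(H,1,35)
ptp(head(UE,VA,.085),q0); st('above')
g=go(head(UE,VA,0.0),q0,speed=.08,guard=6); st(f'down {g}')
if g: raise SystemExit
manip.grab(3); s=st('light')
if abs(s['width']-.02)>.003: raise SystemExit
manip.grab(40); go(head(UE,VA,.085),q0,speed=.12); s=st('lifted')
manip.movel(s['position']+[0,-.03,.07],speed=.2)
qc=quat(C,1,0); ptp(case(XF,YB,.20),qc); st('over')
im,d,ci=snap("wrist","held2"); s=manip.state()
T=((cloud(d,ci['K'],ci['world_to_cam'])-s['position'])@R.from_quat(s['ee_rot']).as_matrix())
for c in (278,): print(c,[(r,(T[r,c,[0,2]]*1e3).round(1).tolist()) for r in range(110,250,3) if T[r,c,2]<.01])
T=T.reshape(-1,3)
for x0,x1,r in ((.040,.057,.012),(.012,.019,.010)):
    q=T[(T[:,0]>x0)&(T[:,0]<x1)&(abs(T[:,1])<.011)&(T[:,2]<-.034)&(T[:,2]>-.05)]
    print(least_squares(lambda p:np.hypot(q[:,1]-p[0],q[:,2]-p[1])-r,[0,-.033],loss='soft_l1',f_scale=.001).x,len(q))
q=T[(abs(T[:,1])<.01)&(T[:,2]<-.050)&(T[:,2]>-.06)&(T[:,0]>.05)]; print('flange x',np.percentile(q[:,0],[2,98]),len(q))
```

```text
above 23.23 [0.5395 0.1527 0.1562] w 0.0932 F [ 0.5935 -0.1263  0.9569] ff 0.0
down False 24.45 [0.5335 0.2017 0.0875] w 0.0928 F [ 0.3265 -1.0729 -0.0213] ff 0.0
light 25.57 [0.533  0.2017 0.087 ] w 0.02 F [ 0.0833 -0.365  -0.5433] ff 2.9995060712099075
lifted 26.65 [0.5382 0.1536 0.156 ] w 0.0191 F [ 0.0865  0.0586 -4.5086] ff 39.99729037284851
over 28.61 [ 0.4457 -0.2563  0.1742] w 0.0192 F [-0.2317 -0.6537 -5.072 ] ff 39.997336864471436
278 [(134, [73.0, -37.4]), (137, [72.0, -42.9]), (140, [70.6, -43.7]), (143, [69.1, -42.9]), (146, [67.9, -44.3]), (149, [67.0, -48.5]), (152, [66.5, -55.6]), (155, [65.3, -56.6]), (158, [64.0, -56.7]), (161, [62.6, -56.5]), (164, [61.3, -56.8]), (167, [58.0, -46.0]), (170, [56.8, -47.3]), (173, [55.0, -45.9]), (176, [53.8, -47.0]), (179, [52.1, -46.1]), (182, [50.6, -46.3]), (185, [49.1, -46.0]), (188, [47.7, -46.7]), (191, [45.8, -45.4]), (194, [44.4, -45.9]), (197, [43.3, -47.2]), (200, [41.9, -48.1]), (203, [40.0, -46.7]), (206, [38.4, -46.7]), (209, [36.9, -46.9]), (212, [35.8, -48.3]), (215, [35.5, -51.9]), (218, [33.6, -51.0]), (221, [32.2, -51.6]), (224, [30.7, -51.8]), (227, [29.4, -52.5]), (230, [27.9, -52.8]), (233, [26.2, -52.5]), (236, [23.9, -51.0]), (239, [22.8, -52.2]), (242, [17.4, -43.8]), (245, [16.3, -45.1]), (248, [14.0, -44.0])]
[-0.0002 -0.0346] 1409
[-0.0004 -0.0346] 374
flange x [0.0603 0.0671] 736
```

Exhaust is gripped level at zero offset. Lowering it into the front bay.

Run:
```python
from rob import *
qc=quat(C,1,0); M=R.from_quat(qc).as_matrix(); off=M@[0,-.0003,-.0346]
def tgt(z): return case(XF,YB,z)-off
manip.movel(tgt(.085),speed=.15,frame=qc); st('hi')
g=manip.movel(tgt(.056),speed=.05,guard=8); st(f'mid {g}')
if not g:
    g=manip.movel(tgt(.0455),speed=.02,guard=6); s=st(f'low {g}')
    if s['position'][2]<tgt(.0485)[2]: manip.grab(5); st('loose')
snap("wrist","low2")
```

```text
hi 29.64 [ 0.4463 -0.2587  0.0511] w 0.0187 F [ 0.0704  0.3571 -4.3824] ff 39.99726712703705
mid False 30.38 [ 0.4455 -0.2584  0.0213] w 0.0188 F [ 0.2707 -0.3214 -4.7582] ff 39.997177720069885
low True 30.85 [ 0.4451 -0.2582  0.0122] w 0.0192 F [0.4495 0.2487 5.185 ] ff 39.999486207962036
loose 31.07 [ 0.4451 -0.2582  0.0121] w 0.0197 F [0.1164 0.0252 5.0731] ff 5.000170022249222
```

Run:
```python
from rob import *
s0=manip.state(); manip.open_jaws(); s=st('open')
g=manip.movel(s0['position']+[0,0,.0145],speed=.05); st('raised')
snap("wrist","rel2")
```

```text
open 31.93 [ 0.4517 -0.2617  0.0122] w 0.0603 F [ 9.0344 -5.1524 -7.3793] ff 4.7752468212274835
raised 32.38 [ 0.4539 -0.2624  0.0287] w 0.0801 F [ 9.3288 -4.7042 -1.8657] ff 4.961394220590591
```

View pics/rel2.png

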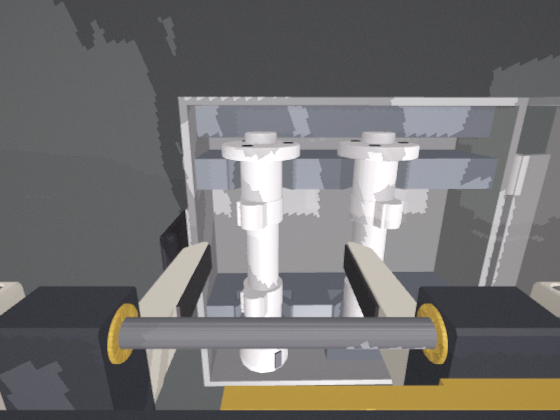

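Both shafts still look home in this view, at (263,230) and (375,230), with the fingers astride the exhaust and the rear one close to the intake. The opening force was only about 10 N. I'll close lightly above the barrel, lift off, then inspect.

```bash
cat > check.py <<'E'
from rob import *
from scipy.optimize import least_squares
def check(name):
    im,d,ci=snap("wrist",name); Q=((cloud(d,ci['K'],ci['world_to_cam'])-OC)@C0).reshape(-1,3)
    for X in (XF,XR):
        for y0,y1,r in ((-.01,.028,.010),(.052,.066,.012),(-.046,-.033,.012)):
            q=Q[(abs(Q[:,0]-X)<.011)&(Q[:,1]>y0)&(Q[:,1]<y1)&(Q[:,2]>.049)&(Q[:,2]<.068)]
            print(X,least_squares(lambda p:np.hypot(q[:,0]-p[0],q[:,2]-p[1])-r,[X,.048],loss='soft_l1',f_scale=.001).x,len(q))
        q=Q[(abs(Q[:,0]-X)<.008)&(Q[:,2]>.064)&(Q[:,2]<.078)&(Q[:,1]>.05)]; print('flange y',np.percentile(q[:,1],[2,98]) if len(q) else None,'z',q[:,2].max() if len(q) else None)
    q=Q[(Q[:,0]>.09)&(Q[:,2]>.08)&(Q[:,2]<.2)&(abs(Q[:,1])<.07)]
    if len(q): print('lid slope',np.polyfit(q[:,2],q[:,0],1))
E
python3 - <<'E'
from check import *
s=manip.state(); manip.grab(3); s=st('closed')
manip.movel(s['position']+[0,0,.03],speed=.06); st('up1')
manip.movel(manip.state()['position']+[0,0,.13],speed=.25); s=st('up2')
check("placed2")
E
```

```text
closed 33.62 [ 0.445  -0.2582  0.0265] w 0.0157 F [ 0.4151 -0.0797 -0.5266] ff 2.3601680248975754
up1 34.27 [ 0.4449 -0.2582  0.0567] w 0.0002 F [ 0.1015  0.2815 -0.4607] ff 0.0
up2 34.93 [ 0.4439 -0.2578  0.1855] w 0.0005 F [-0.0635  0.0739 -0.1722] ff 0.0
-0.05505 [-0.0551  0.0469] 591
-0.05505 [-0.055   0.0469] 272
-0.05505 [-0.0554  0.0469] 203
flange y [0.0699 0.0768] z 0.07106506004277699
0.0109 [0.0108 0.0473] 592
0.0109 [0.011  0.0469] 282
0.0109 [0.0107 0.0477] 200
flange y [0.0708 0.0766] z 0.07042851593167822
lid slope [0.3058 0.0924]
```

Both shafts are home with the lid open at about 1.87 rad. I'll go over the lid with the fingers shut, swing it down from behind, then press.

```bash
cat > lid.py <<'E'
from check import *
qc=quat(C,1,0); HX,HZ,YM=XR+.075,.055,.0055
def T(th,s=.15,hx=.008,dz=0): return case(HX-s*np.cos(th)+.026*np.sin(th)+hx,YM,HZ+s*np.sin(th)+.026*np.cos(th)+dz)
W=[case(HX+.118,YM,.19)]+[T(t) for t in (1.6,1.3,1.0,.7,.4,.2,.1)]
E
python3 - <<'E'
from lid import *
pre=[case(XF,YM,.28),case(HX+.118,YM,.28)]
for p in pre+W: 
    r=manip.solve_ik(p+[0,0,-TO],qc); print(p,r is not None and r.round(2))
    if r is None: raise SystemExit
manip.movel(pre[0]+[0,0,-TO],speed=.25,frame=qc); manip.movel(pre[1]+[0,0,-TO],speed=.3,frame=qc); st('over')
g=go(W[0],qc,speed=.15,guard=6); st(f'behind {g}')
if not g:
    for p in W[1:]: go(p,qc,speed=.15); st('w')
E
```

```text
[ 0.443  -0.2623  0.28  ] [ 0.63  0.35 -0.2   1.71  0.08  1.09 -0.08]
[ 0.6716 -0.3839  0.28  ] [ 0.55  0.82 -0.16  0.83  0.12  1.5  -0.06]
[ 0.6716 -0.3839  0.19  ] [ 0.56  0.86 -0.17  1.    0.13  1.29 -0.08]
[ 0.6013 -0.3465  0.2042] [ 0.58  0.7  -0.17  1.29  0.12  1.16 -0.09]
[ 0.5612 -0.3252  0.2065] [ 0.59  0.63 -0.18  1.44  0.12  1.09 -0.1 ]
[ 0.5222 -0.3044  0.1953] [ 0.6   0.57 -0.18  1.59  0.11  1.   -0.1 ]
[ 0.488  -0.2862  0.1715] [ 0.61  0.54 -0.18  1.73  0.12  0.89 -0.11]
[ 0.4614 -0.2721  0.1374] [ 0.61  0.54 -0.17  1.85  0.13  0.76 -0.13]
[ 0.4492 -0.2656  0.1103] [ 0.6   0.56 -0.17  1.91  0.14  0.68 -0.14]
[ 0.445  -0.2634  0.0958] [ 0.6   0.58 -0.16  1.94  0.15  0.64 -0.15]
over 36.57 [ 0.671  -0.3835  0.2539] w 0.0007 F [-0.1418  0.4324  0.9   ] ff 0.0
behind False 37.32 [ 0.6722 -0.3842  0.1667] w 0.0003 F [ 0.0923 -0.3385  0.4012] ff 0.0
w 38.01 [ 0.6018 -0.3469  0.18  ] w 0.0005 F [-0.3198 -0.5462  0.2682] ff 0.0
w 38.46 [ 0.5618 -0.3256  0.1813] w 0.0004 F [ 0.6867 -0.8421  0.0136] ff 0.0
w 38.91 [ 0.5232 -0.305   0.1702] w 0.0002 F [ 0.4914 -0.3406  0.0184] ff 0.0
w 39.36 [ 0.4893 -0.2869  0.1468] w 0.0007 F [-0.3309 -0.383   0.5181] ff 0.0
w 39.81 [ 0.463  -0.2729  0.1129] w 0.0002 F [-0.0114  0.0701  0.6869] ff 0.0
w 40.16 [ 0.4503 -0.2661  0.0858] w 0.0006 F [ 0.7514 -0.289  -0.63  ] ff 0.0
w 40.41 [ 0.4456 -0.2637  0.0713] w 0.0002 F [0.9138 0.1556 0.8216] ff 0.0
```

Run:
```python
from lid import *
im,d,ci=snap("wrist","lid1"); Q=((cloud(d,ci['K'],ci['world_to_cam'])-OC)@C0)
print('wrist',[(r,(Q[r,200]*1e3).round(0).astype(int).tolist(),(Q[r,340]*1e3).round(0).astype(int).tolist()) for r in range(60,290,16)])
im,d,ci=snap("top","lid1t"); Q=((cloud(d,ci['K'],ci['world_to_cam'])-OC)@C0).reshape(-1,3)
for x in np.arange(-.12,.22,.02):
    q=Q[(abs(Q[:,0]-x)<.006)&(Q[:,1]<-.055)&(Q[:,1]>-.085)]; print(round(x,2),np.percentile(q[:,2],[10,50,90]).round(3) if len(q) else None)
```

```text
wrist [(60, [-113, 127, 0], [-2, 127, -1]), (76, [-114, 116, 0], [-2, 115, -1]), (92, [-92, 99, 97], [-18, 99, 90]), (108, [-92, 91, 97], [-18, 91, 89]), (124, [-93, 83, 96], [-18, 82, 90]), (140, [-118, 65, -1], [-52, 90, 264]), (156, [-119, 52, 0], [-17, 65, 90]), (172, [-120, 38, 0], [-16, 55, 90]), (188, [-121, 23, -1], [-15, 46, 90]), (204, [-104, 30, 69], [-15, 36, 90]), (220, [-104, 19, 71], [-14, 26, 91]), (236, [-106, 7, 70], [-13, 15, 90]), (252, [-106, -5, 71], [-13, 5, 90]), (268, [-107, -18, 71], [-12, -6, 91]), (284, [-129, -75, -1], [-12, -18, 91])]
-0.12 None
-0.1 [-0.     0.017  0.097]
-0.08 [0.099 0.099 0.099]
-0.06 None
-0.04 None
-0.02 None
0.0 None
0.02 [0.088 0.088 0.088]
0.04 [0.086 0.087 0.09 ]
0.06 [0.085 0.088 0.088]
0.08 [0.08  0.082 0.085]
0.1 [-0.001  0.001  0.004]
0.12 [-0.002  0.001  0.004]
0.14 [-0.002  0.002  0.004]
0.16 [-0.002  0.002  0.005]
0.18 [-0.001  0.001  0.004]
0.2 [-0.001  0.002  0.004]
```

The lid has swung down to about 0.1 rad. Next, press at lid_edge.

Run:
```python
from lid import *
ex=HX-.168
go(case(ex,YM,.108),qc,speed=.1)
for z in (.085,.080,.076,.071,.066,.060):
    g=go(case(ex,YM,z),qc,speed=.03,guard=35); s=st(f'z{z} {g}')
    if g: break
    if s['position'][2]+TO<.0805 and s['wrist_force'][2]>14: break
s=manip.state(); manip.movel(s['position']+[0,0,.10],speed=.2); st('up')
im,d,ci=snap("wrist","shut"); Q=((cloud(d,ci['K'],ci['world_to_cam'])-OC)@C0).reshape(-1,3)
q=Q[(Q[:,0]>-.085)&(Q[:,0]<.07)&(Q[:,1]>-.03)&(Q[:,1]<.09)&(Q[:,2]>.07)&(Q[:,2]<.12)]; print(np.polyfit(q[:,0],q[:,2],1),len(q))
```

```text
z0.085 False 41.89 [ 0.4184 -0.2493  0.0612] w 0.0005 F [-4.3298  2.6472 14.2784] ff 7.00069057717883
z0.08 False 42.21 [ 0.4191 -0.2496  0.0547] w 0.0003 F [-0.5186 -0.1332  0.4209] ff 0.0
z0.076 True 42.42 [ 0.4196 -0.2499  0.0539] w 0.0003 F [-1.8804  1.0833 10.3926] ff 5.117939574429329
up 43.08 [ 0.419  -0.2497  0.1529] w 0.0005 F [ 0.2268  0.3811 -0.5685] ff 0.0
[0.0004 0.0806] 23222
```

```bash
python3 -c "
from cell import manip
manip.pause(.3); print(manip.job_done(), manip.state()['t'])"
```

```text
the job is handed in; nothing more can be done
the job is handed in; nothing more can be done
```

The job is handed in: both camshafts measured home in their bays, flanges in the left-hand slots, the lid measured shut after the clip snapped, and the arm was clear at about 43 s; no verdict was returned.

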